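# Roll-check two massage rollers and reject the untrue one

### The arm

A 6-joint arm with a two-finger parallel gripper is mounted at the origin on a cart in front of the work surface, level with it; the furniture and walls round the work are solid. World frame = base frame: x ahead of the robot, y to its left, z up, the work surface at z = 0. Lengths are in mm, angles in degrees, forces in N, time in s.
With the tool pointing down it reaches from about 350 to 850 mm from the base axis. Payload 8.1 kg.
Tool frame: the origin (TCP) lies midway between the tips of the shut fingers; the grasp point (between the pads) lies 19 mm behind it (r.tcp_to_grasp is the distance from the TCP to the grasp point, in mm); z points along the fingers, y is the direction in which the jaws open and shut (so a half turn about z gives the same grasp; the last joint's range is limited). The gripper opens to 85 mm and grips with 20 to 120 N. Pads are 22 mm wide; open, the fingers measure 114 mm over their backs; the gripper's body (76 mm by 85 mm) begins 54 mm behind the grasp point. The pads swing forward as they close: fully open they stand 13 mm farther back than shut.
Start: joints at [-78.002, 7.471, 85.268, -0, 87.261, -4.893], TCP at [174.349, -574.115, 231.292] pointing down, gripper open.
Joint ranges: [-169.43, 169.43], [-51.17, 129.36], [1.28, 143.12], [-76.62, 256.62], [0, 156.53], [-152.29, 152.29]. Speed limits (degrees/s): [136.94, 136.94, 159.86, 180, 180, 180].

### API

Orientations are given as [roll, pitch, yaw] about the fixed x, y, z axes, in that order (R = Rz(yaw) Ry(pitch) Rx(roll)).
In Python, from bench import r gives the robot as it stands.
- The arm moves only by the tool jog_arm, never from a script. Its argument "targets" is a list of rows, each a list of 7 numbers: the shift along the tool's x, y, z in m, then the turn, a rotation vector about the tool's x, y, z in rad, then the closure, from 0 (fully open) to 1 (shut). In form: [[dx, dy, dz, wx, wy, wz, claw], ...]. A call has 1 to 5 rows; each row is the pose to reach, as a shift and turn from the pose commanded when the call began, along the tool's axes at that moment; what a row does not reach only later rows make up. A row lasts 1/12 s, in which the tool goes at most 41.7 mm and 7.16 degrees, less where a joint would pass 70% of its speed; a pose out of reach is approached as far as the arm can. A call with a gripper value outside its range is refused whole. The fingers move at their own pace and stop on an object; "newtons" is the grip in N (left out, the last holds). Time passes only in rows, so rows that repeat a pose let the fingers close. It gives the time, the measured TCP pose, the force and the opening at its end, in the units of the state.
- r.sense(): the state, without advancing time (a new reading comes with each control period).
- r.snapshot(name): name is "scene" or "top" or "wrist"; returns a dict with "pixels" (384x512x3 uint8, red, green, blue), "fx", "fy", "cx", "cy" (pixels), "dist" ([k1, k2, p1, p2, k3] as OpenCV has them; the pictures are not rectified), "origin" and "attitude" of the camera in the world. Camera axes: x right, y down, z forward; pixel columns grow to the right and rows downward; lengths in mm; the calibration is good to about 2 mm. A picture is of the moment at which its call begins. There is no depth.
- r.hand_in(): hands the job in, once; it reports no verdict.
The state is a dict: "time": time; "joint_pos": joint angles; "qd": joint speeds; "joint_efforts": joint torques, N m; "tool_pos": TCP position; "tcp_rot": TCP orientation; "ft_force": force on the tool from outside, world axes, zero at the start; "wrist_torque": the same for the moment, N m; "finger_gap": finger opening in mm.
Only numpy, scipy, OpenCV 4.12 (cv2) and the standard library are available. Lean on these libraries where they do the work, as an engineer would, in place of code of your own. Each camera call takes 0.05 s, during which the arm holds its last target.

### The job

Two spare massage rollers wait at the left end of the flat check plate, one in each lane. Without picking them up, roll each one along its lane to the stop blocks at the right end, turning as it goes and not sliding, and see which runs true and which rises and falls. When both are at the stops, take the one that rises and falls and put it in the open steel tray; leave the true one lying at its stops and everything else on the worktop where it is.

Things in the scene. Friction and masses are not known exactly. Their poses are not given: they have to be found in the camera images.
- roller_a: One of two look-alike massage rollers, 76 mm long: slippery polished steel barrel 17 mm in diameter, bare over the middle 44 mm; a grippy black rubber tyre 24 mm in diameter, 13 mm wide, centred 28.5 mm either side of the middle; a 3 mm hub stub outside each tyre. 60 to 130 g. Origin: middle of the barrel on its axis; x runs along the barrel; y and z turn with it as it rolls.
- roller_b: The other roller, sizes and axes as roller_a. One of the two (find out which) is true: its axis stays 12 mm above the plate's top. The other's tyres sit 2.5 mm off-centre: its axis starts low and goes between 9.5 and 14.5 mm above the top once a turn (75 mm of travel), and may run a little ahead of the push. Both have little rolling drag and stop soon after a push.
- check_plate: Flat grey check plate 180 (x) by 216 mm (y), 6 mm thick, fixed, turned at most 0.12 rad. Origin at worktop height; it reaches from y = -111 to +105 mm; y points to the robot's left. Two lanes along y, middles at x = -43.5 and +43.5 mm, 82.5 mm wide between steel rails 5 mm wide and 10 mm high above its top. Lane ends open but for the stop blocks.
- lane_near_start (a point): Point on the plate's top (6 mm above the worktop) in the middle of the lane nearer the robot, at plate y = +62 mm. A roller (either one) starts with its axis within 4 mm of this y, at rest, barrel across the lane.
- lane_far_start (a point): The same point of the lane farther from the robot; the other roller starts there.
- lane_near_stop (a point): Point on the plate's top in the middle of the near lane, at plate y = -68 mm, under the axis of a roller that touches its stops: two white blocks, 13 mm (x) by 9 (y), 14 mm high above the top, one before each tyre (28.5 mm either side of the lane's middle), faces at plate y = -80 mm. The 44 mm between the blocks is clear, for a finger beyond the barrel.
- lane_far_stop (a point): The same point of the far lane, with two blocks alike.
- steel_tray: open square steel tray, 114 by 114 mm outside, 22 mm high, walls and floor 4 mm thick (inside 106 by 106 mm), empty, fixed to the right of the plate. Origin: centre of its underside. A roller lying in it in any direction is fine.
- gel_pump: pump bottle, 73x66x198 mm, loose bystander standing beyond the tray; origin at the centre of its underside
- timer: small square timer with a knob, 62x62x36 mm, loose bystander near the front right; origin at the centre of its underside
- thermometer: slim thermometer lying flat, 20x148x14 mm, its length along its y, loose bystander in front of the tray; origin at the centre of its underside

How it is judged (in metres and radians):
On the way:
1. both rollers lie at the stop blocks of their lanes (y of roller_a in the frame of check_plate between -0.074 and -0.06 m and z of each of roller_a, roller_b in the frame of check_plate below 0.024 m and x of roller_a in the frame of check_plate between -0.06 and 0.06 m and y of roller_b in the frame of check_plate between -0.074 and -0.06 m and x of roller_b in the frame of check_plate between -0.06 and 0.06 m), for 0.2 s.
At the end, for the whole second after the job is handed in: The roller that rises and falls lies flat at rest inside the steel tray (axis under 26 mm above the worktop, level within about 0.2 rad); the true roller lies at rest on the plate with its axis within 8 mm of touching its stop blocks (y of roller_a in the frame of check_plate between -0.074 and -0.06 m and z of roller_a in the frame of check_plate below 0.024 m and x of roller_a in the frame of check_plate between -0.06 and 0.06 m and linear speed of each of roller_a, roller_b below 0.02 m/s and contact force between roller_a and check_plate above 0.2 N and x of roller_b in the frame of steel_tray between -0.047 and 0.047 m and y of roller_b in the frame of steel_tray between -0.047 and 0.047 m and z of roller_b in the frame of steel_tray below 0.026 m and angle between roller_b's own x axis and vertical between 1.35 and 1.8 rad).
It fails at once if a roller slides or is carried along its lane instead of rolling: it passes half a turn's distance from its start without having turned about half over ((x of roller_a in the frame of check_plate between -0.1 and 0.1 m and y of roller_a in the frame of check_plate between 0.017 and 0.032 m and z of roller_a in the frame of check_plate below 0.032 m and angle between roller_a's own z axis and vertical below 1.3 rad) or (x of roller_b in the frame of check_plate between -0.1 and 0.1 m and y of roller_b in the frame of check_plate between 0.017 and 0.032 m and z of roller_b in the frame of check_plate below 0.032 m and angle between roller_b's own z axis and vertical below 1.3 rad)).
It fails at once if a roller is lifted more than about 15 mm off the plate before it has come to the last part of its lane by the stops ((x of roller_a in the frame of check_plate between -0.1 and 0.1 m and y of roller_a in the frame of check_plate between -0.03 and 0.12 m and z of roller_a in the frame of check_plate above 0.034 m) or (x of roller_b in the frame of check_plate between -0.1 and 0.1 m and y of roller_b in the frame of check_plate between -0.03 and 0.12 m and z of roller_b in the frame of check_plate above 0.034 m)).
It fails at once if the true roller is picked up (z of roller_a in the frame of check_plate above 0.06 m).
It fails at once if the pump bottle, the timer or the thermometer is pushed more than 30 mm (distance of any of gel_pump, timer, thermometer from where it was at the start of the episode above 0.03 m).
It also fails if it takes over 72 s, if anything falls off the work surface, if the arm or the gripper's body presses on something with over 40 N, if the wrist force passes 120 N, or if a joint passes its speed limit or range.

## Working session

There is one attempt and no reset: what is moved stays moved. The work goes in short steps, Python scripts to look and compute and a tool call to move; the robot and the scene stay as the last step left them, time stands still between calls to the robot, and variables do not carry over. Pictures are saved under pics/ and viewed, and the job is handed in when it is done.

Besides the shell and the picture viewer there is one more tool, called after "Emit:" in YAML: its name, and indented under it one key for each argument. jog_arm: Moves the arm, as the interface text tells. Its arguments: {"type":"object","properties":{"targets":{"type":"array","items":{"type":"array","items":{"type":"number"}}},"newtons":{"type":"number"}},"required":["targets"]}

```bash
ls; mkdir -p pics
python3 - <<'E'
from bench import r
import cv2
s=r.sense();print(s)
for n in("scene","top","wrist"):
    d=r.snapshot(n);cv2.imwrite(f"pics/{n}0.png",d["pixels"][:,:,::-1]);print(n,{k:v for k,v in d.items() if k!="pixels"})
E
```

```text
pics
{'time': 0.0, 'joint_pos': array([-7.80024044e+01,  7.51523153e+00,  8.53295547e+01, -2.95932816e-04,
        8.72630334e+01, -4.89335748e+00]), 'qd': array([-0.02294702,  0.10667855,  0.11652879, -0.07224683, -0.06738938,
       -0.00384212]), 'joint_efforts': array([ 4.07749440e-05, -5.69389021e+01, -5.00556958e+01, -3.74018555e-04,
        1.43046014e-02, -9.43278991e-06]), 'tool_pos': array([ 174.23025367, -573.5600995 ,  230.24052459]), 'tcp_rot': array([-1.79892548e+02, -8.90266470e-03,  1.68909591e+01]), 'ft_force': array([ 0.90925006, -0.14495594,  0.59797943]), 'wrist_torque': array([-0.04365902, -0.00974795,  0.01324707]), 'finger_gap': 85.86546255071676}
scene {'fx': 436.96481543210643, 'fy': 436.96481543210643, 'cx': 249.40632479629463, 'cy': 198.94773551411458, 'dist': array([-0.15590027,  0.        ,  0.        ,  0.        ,  0.        ]), 'origin': array([-33.86887864, 542.462273  , 674.18043997]), 'attitude': array([-128.23793022,    0.77634019, -135.2903971 ])}
top {'fx': 465.73598050978006, 'fy': 465.73598050978006, 'cx': 254.2880623970774, 'cy': 189.46539027228602, 'dist': array([0.00869759, 0.        , 0.        , 0.        , 0.        ]), 'origin': array([4.82084526e+02, 3.17008699e-01, 1.17509176e+03]), 'attitude': array([-177.69184367,   -0.49190849,  -89.19144109])}
wrist {'fx': 333.4294543991814, 'fy': 333.4294543991814, 'cx': 252.91505992406454, 'cy': 195.84321470276058, 'dist': array([-0.04541704,  0.        ,  0.        ,  0.        ,  0.        ]), 'origin': array([ 244.99786207, -552.32967733,  372.24639731]), 'attitude': array([ 1.62931805e+02,  7.75544748e-02, -7.30649414e+01])}
```

View pics/top0.png

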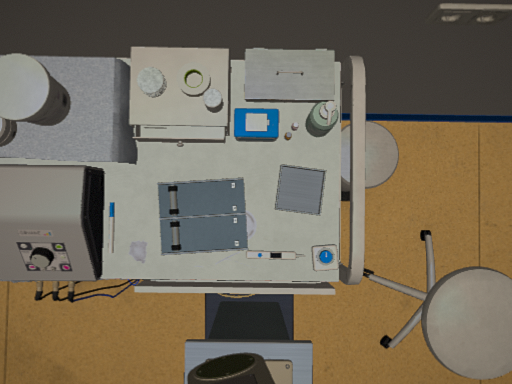

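View pics/scene0.png

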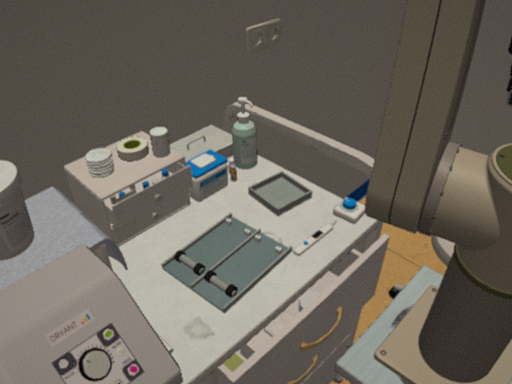

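Run:
```python
import cv2
a=cv2.imread("pics/top0.png");c=a[90:230,130:390];cv2.imwrite("pics/top0c.png",cv2.resize(c,None,fx=3,fy=3,interpolation=cv2.INTER_CUBIC))
```

```text
(no output)
```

View pics/top0c.png

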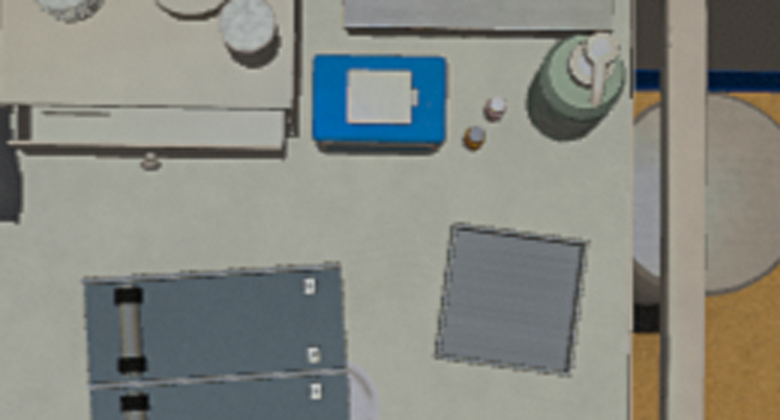

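Run:
```python
import cv2
a=cv2.imread("pics/top0.png");c=a[170:262,150:260];cv2.imwrite("pics/top0d.png",cv2.resize(c,None,fx=7,fy=6.5,interpolation=cv2.INTER_CUBIC))
c=a[155:225,265:345];cv2.imwrite("pics/top0e.png",cv2.resize(c,None,fx=8,fy=8,interpolation=cv2.INTER_CUBIC))
```

```text
(no output)
```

View pics/top0d.png

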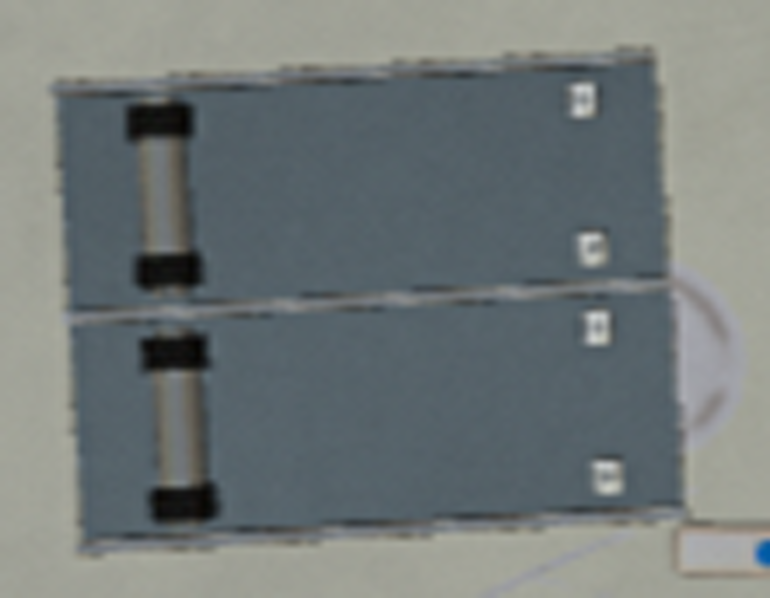

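View pics/top0e.png

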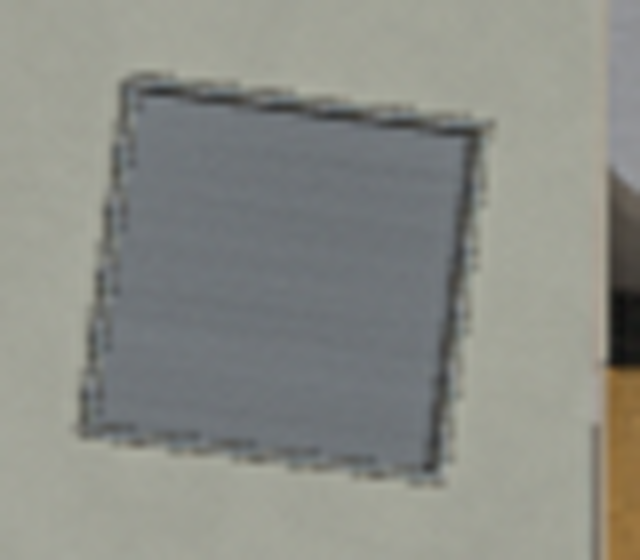

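View pics/wrist0.png

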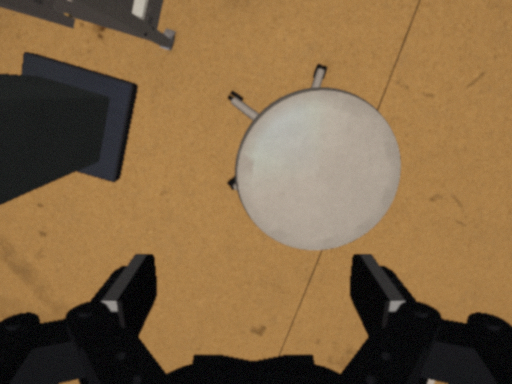

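```bash
cat > h.py <<'E'
import numpy as np,cv2
from scipy.spatial.transform import Rotation as R
from scipy.optimize import least_squares
from bench import r
def Rm(d): return R.from_euler('xyz',d["attitude"],degrees=True).as_matrix()
def K(d): return np.array([[d["fx"],0,d["cx"]],[0,d["fy"],d["cy"]],[0,0,1]])
def proj(d,P):
    M=Rm(d).T; t=-M@d["origin"]
    return cv2.projectPoints(np.array(P,float).reshape(-1,1,3),cv2.Rodrigues(M)[0],t,K(d),d["dist"])[0].reshape(-1,2)
def ray(d,uv,z):
    p=cv2.undistortPoints(np.array(uv,float).reshape(-1,1,2),K(d),d["dist"]).reshape(-1,2)
    v=np.c_[p,np.ones(len(p))]@Rm(d).T
    o=np.array(d["origin"]); z=np.broadcast_to(z,len(v))
    return o+v*((z-o[2])/v[:,2])[:,None]
def T(p,P): # p=x,y,yawrad
    c,s=np.cos(p[2]),np.sin(p[2]);P=np.array(P,float)
    return np.c_[p[0]+c*P[:,0]-s*P[:,1],p[1]+s*P[:,0]+c*P[:,1],P[:,2]]
def Ti(p,P):
    c,s=np.cos(p[2]),np.sin(p[2]);D=np.array(P,float)-[p[0],p[1],0]
    return np.c_[c*D[:,0]+s*D[:,1],-s*D[:,0]+c*D[:,1],D[:,2]]
E
python3 - <<'E'
from h import *
d=r.snapshot("top")
f=lambda L:np.array([[(u+.5)/7-.5+150,(v+.5)/6.5-.5+170] for u,v in L])
g=lambda L:np.array([[(u+.5)/8-.5+265,(v+.5)/8-.5+155] for u,v in L])
pix=f([(57,87),(653,52),(683,515),(82,550),(581,100),(592,249),(598,328),(608,476)])
M=[(90,105,11),(90,-111,11),(-90,-111,11),(-90,105,11),(72,-84.5,20),(15,-84.5,20),(-15,-84.5,20),(-72,-84.5,20)]
s=least_squares(lambda p:(proj(d,T(p,M))-pix).ravel(),[480,130,0.05])
pl=s.x;print("plate",pl,np.round(s.fun.reshape(-1,2),2).tolist())
W=ray(d,f([(160,121),(169,271),(175,352),(184,504)]),18)
print("tyres plate",Ti(pl,W).round(1), W.round(1))
pt=g([(127,80),(484,126),(435,478),(83,432)])
Mt=[(57,57,20),(57,-57,20),(-57,-57,20),(-57,57,20)]
s=least_squares(lambda p:(proj(d,T(p,Mt))-pt).ravel(),[480,-120,-.1])
print("tray",s.x,np.round(s.fun.reshape(-1,2),2).tolist())
print(T(pl,[(-43.5,62,6),(43.5,62,6),(-43.5,-68,6),(43.5,-68,6)]).round(1),r.sense()['time'])
E
```

```text
plate [4.61296522e+02 1.23010005e+02 7.59786395e-02] [[-0.85, -0.47], [0.35, -0.37], [0.47, 0.47], [-0.55, 0.58], [0.36, -0.12], [0.17, -0.11], [0.04, -0.15], [0.0, 0.16]]
tyres plate [[ 73.   65.9  18. ]
 [ 15.7  65.9  18. ]
 [-15.2  65.4  18. ]
 [-73.   65.4  18. ]] [[529.1 194.3  18. ]
 [471.9 189.9  18. ]
 [441.1 187.1  18. ]
 [383.6 182.7  18. ]]
tray [ 5.30608538e+02 -1.22114100e+02 -1.17881537e-01] [[-0.36, -0.88], [0.41, -0.59], [0.77, 0.88], [-0.81, 0.57]]
[[413.2 181.5   6. ]
 [500.  188.1   6. ]
 [423.1  51.9   6. ]
 [509.8  58.5   6. ]] 0.2
```

```bash
cat >> h.py <<'E'
def go(x,y,z,yaw,s=None):
    if s is None: s=r.sense()
    Rt=R.from_euler('xyz',s["tcp_rot"],degrees=True); Rg=R.from_euler('xyz',[180,0,yaw],degrees=True)
    print("from",s["tool_pos"].round(1),s["tcp_rot"].round(2),"t",round(s["time"],2),"gap",round(s["finger_gap"],1))
    print("shift",(Rt.inv().apply(np.array([x,y,z])-s["tool_pos"])/1000).round(4),"rot",(Rt.inv()*Rg).as_rotvec().round(4))
E
python3 -c "
from h import *
go(300,-390,230,52)"
```

```text
from [ 174.3 -573.7  230.6] [-1.7993e+02 -1.0000e-02  1.6890e+01] t 0.2 gap 85.6
shift [ 0.1737 -0.1393  0.0008] rot [-1.200e-03 -5.000e-04 -6.127e-01]
```

Emit:
jog_arm:
  targets:
    - [0.174,-0.139,0,0,0,-0.61,0]
    - [0.174,-0.139,0,0,0,-0.61,0.3]
    - [0.174,-0.139,0,0,0,-0.61,0.5]
    - [0.174,-0.139,0,0,0,-0.61,0.5]
    - [0.174,-0.139,0,0,0,-0.61,0.5]

```text
time: 0.62
tool_pos: [292.8, -400.7, 231.0]
tcp_rot: [-180.0, -0.0, 52.2]
ft_force: [0.4, 0.1, 0.0]
finger_gap: 43.0
```

```bash
python3 -c "
from h import *
go(390,-210,200,88)"
```

```text
from [ 292.8 -400.7  231. ] [-1.7999e+02 -1.0000e-02  5.2170e+01] t 0.62 gap 43.0
shift [ 0.2102 -0.0402  0.0311] rot [-1.000e-04 -2.000e-04 -6.253e-01]
```

Emit:
jog_arm:
  targets:
    - [0.21,-0.04,0.03,0,0,-0.62,0.55]
    - [0.21,-0.04,0.03,0,0,-0.62,0.55]
    - [0.21,-0.04,0.03,0,0,-0.62,0.55]
    - [0.21,-0.04,0.03,0,0,-0.62,0.55]
    - [0.21,-0.04,0.03,0,0,-0.62,0.55]

```text
time: 1.03
tool_pos: [387.6, -217.3, 202.2]
tcp_rot: [180.0, 0.0, 87.7]
ft_force: [1.1, 0.4, 0.3]
finger_gap: 38.3
```

```bash
python3 -c "
from h import *
go(430,-20,190,124)"
```

```text
from [ 387.6 -217.3  202.2] [1.7997e+02 2.0000e-02 8.7710e+01] t 1.03 gap 38.3
shift [0.1988 0.0345 0.0121] rot [ 4.000e-04  4.000e-04 -6.335e-01]
```

Emit:
jog_arm:
  targets:
    - [0.199,0.034,0.012,0,0,-0.62,0.55]
    - [0.199,0.034,0.012,0,0,-0.62,0.55]
    - [0.199,0.034,0.012,0,0,-0.62,0.55]
    - [0.199,0.034,0.012,0,0,-0.62,0.55]
    - [0.199,0.034,0.012,0,0,-0.62,0.55]

```text
time: 1.45
tool_pos: [430.2, -19.4, 190.3]
tcp_rot: [180.0, -0.0, 123.3]
ft_force: [0.3, -0.1, 1.3]
finger_gap: 38.7
```

```bash
python3 -c "
from h import *
go(420,170,170,160)"
```

```text
from [430.2 -19.4 190.3] [179.97  -0.   123.27] t 1.45 gap 38.7
shift [0.1639 0.0954 0.0203] rot [ 5.00e-04  2.00e-04 -6.41e-01]
```

Emit:
jog_arm:
  targets:
    - [0.164,0.095,0.02,0,0,-0.62,0.55]
    - [0.164,0.095,0.02,0,0,-0.62,0.55]
    - [0.164,0.095,0.02,0,0,-0.62,0.55]
    - [0.164,0.095,0.02,0,0,-0.62,0.55]
    - [0.164,0.095,0.02,0,0,-0.62,0.55]

```text
time: 1.87
tool_pos: [419.9, 170.9, 169.9]
tcp_rot: [179.9, -0.0, 158.9]
ft_force: [0.5, -0.6, -0.0]
finger_gap: 38.7
```

```bash
python3 -c "
from h import *
go(412.5,185,130,-175.65)"
```

```text
from [419.9 170.9 169.9] [ 1.7995e+02 -4.0000e-02  1.5888e+02] t 1.87 gap 38.7
shift [0.012  0.0104 0.0399] rot [ 0.0011 -0.0005 -0.4446]
```

Emit:
jog_arm:
  targets:
    - [0.012,0.0104,0.04,0.001,0,-0.4446,0.55]
    - [0.012,0.0104,0.04,0.001,0,-0.4446,0.55]
    - [0.012,0.0104,0.04,0.001,0,-0.4446,0.55]
    - [0.012,0.0104,0.04,0.001,0,-0.4446,0.55]
    - [0.012,0.0104,0.04,0.001,0,-0.4446,0.55]

```text
time: 2.28
tool_pos: [413.3, 181.6, 129.9]
tcp_rot: [-179.9, -0.1, -175.9]
ft_force: [-0.5, -0.2, -0.0]
finger_gap: 38.4
```

```bash
cat >> h.py <<'E'
PL=np.array([461.3,123.0,0.07598])
def snap(n,f,crop=None,k=1):
    d=r.snapshot(n);a=d["pixels"][:,:,::-1]
    if crop: a=a[crop[1]:crop[3],crop[0]:crop[2]]
    cv2.imwrite(f"pics/{f}.png",cv2.resize(a,None,fx=k,fy=k,interpolation=cv2.INTER_CUBIC)); return d
E
python3 -c "
from h import *
go(412.5,185,60,-175.65)
d=snap('wrist','w1')
np.set_printoptions(suppress=True)
print(proj(d,T(PL,[(-43.5,65.4,18),(-15,65.4,18),(-72,65.4,18),(-43.5,65.4+8.5,18),(0,105,16),(-15,-84.5,20),(-72,-84.5,20)])).round(1))
"
```

```text
from [413.3 181.6 129.9] [-1.7993e+02 -6.0000e-02 -1.7589e+02] t 2.28 gap 38.4
shift [0.0004 0.0035 0.0699] rot [-0.0012 -0.001  -0.0042]
[[257.5 193.4]
 [257.5 226.8]
 [257.6 157.9]
 [268.2 193.4]
 [304.7 242.4]
 [ 75.9 227.8]
 [ 64.5 159.5]]
```

View pics/w1.png

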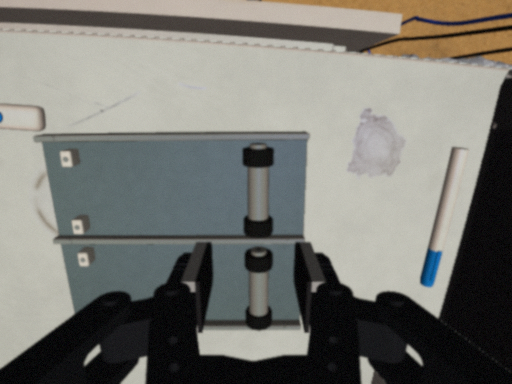

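Emit:
jog_arm:
  targets:
    - [0.0004,0.0035,0.04,-0.001,-0.001,-0.004,0.55]
    - [0.0004,0.0035,0.08,-0.001,-0.001,-0.004,0.55]
    - [0.0004,0.0035,0.1,-0.001,-0.001,-0.004,0.55]
    - [0.0004,0.0035,0.11,-0.001,-0.001,-0.004,0.55]
    - [0.0004,0.0035,0.118,-0.001,-0.001,-0.004,0.55]

```text
time: 2.75
tool_pos: [412.4, 184.4, 11.2]
tcp_rot: [-180.0, -0.1, -176.0]
ft_force: [-0.8, -0.5, -0.2]
finger_gap: 38.2
```

```bash
python3 -c "
from h import *
np.set_printoptions(suppress=True)
go(412.5,185,10,-175.65)
print(Ti(PL,[r.sense()['tool_pos']]), r.sense()['ft_force'])
d=snap('wrist','w2')
d=snap('scene','s2',(150,200,310,320),5)
"
```

```text
from [412.4 184.4  11.2] [-179.98   -0.06 -176.02] t 2.75 gap 38.2
shift [-0.0002  0.0006  0.0012] rot [-0.0004 -0.001  -0.0064]
[[-44.14561378  64.95486524  11.22987139]] [-0.75285775 -0.4517156  -0.2146511 ]
```

View pics/w2.png

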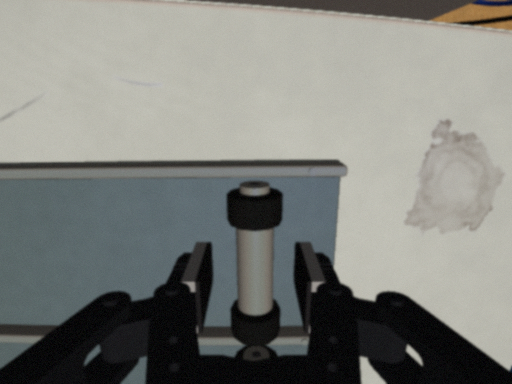

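View pics/s2.png

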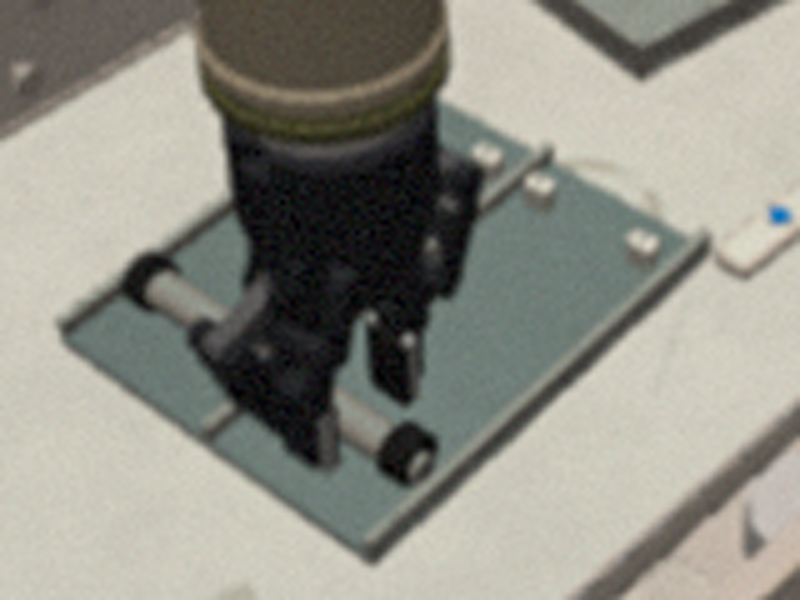

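Emit:
jog_arm:
  targets:
    - [0,-0.003,0.001,0,-0.001,-0.006,0.6]
    - [0,-0.006,0.001,0,-0.001,-0.006,0.6]
    - [0,-0.009,0.001,0,-0.001,-0.006,0.6]
    - [0,-0.012,0.001,0,-0.001,-0.006,0.6]
    - [0,-0.015,0.001,0,-0.001,-0.006,0.6]

```text
time: 3.27
tool_pos: [414.8, 169.6, 12.1]
tcp_rot: [180.0, 0.2, -175.6]
ft_force: [0.1, -0.3, 0.3]
finger_gap: 34.5
```

Emit:
jog_arm:
  targets:
    - [0,-0.004,0,0,0,0,0.6]
    - [0,-0.008,0,0,0,0,0.6]
    - [0,-0.012,0,0,0,0,0.6]
    - [0,-0.016,0,0,0,0,0.6]
    - [0,-0.018,0,0,0,0,0.6]

```text
time: 3.68
tool_pos: [415.5, 151.3, 11.3]
tcp_rot: [-180.0, 0.1, -175.6]
ft_force: [0.7, 0.3, 0.3]
finger_gap: 34.0
```

```bash
python3 -c "
from h import *
np.set_printoptions(suppress=True)
s=r.sense();print(Ti(PL,[s['tool_pos']]),s['tcp_rot'], s['ft_force'],s['finger_gap'])
d=snap('wrist','w3',(150,140,350,384),2.4)
"
```

```text
[[-43.53365798  31.64948621  11.27112294]] [-179.99298354    0.09290853 -175.56204487] [0.67170643 0.30145982 0.25924725] 33.997836932567466
```

View pics/w3.png

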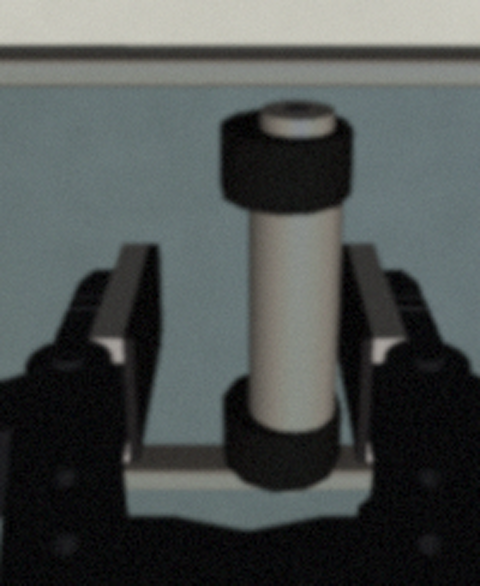

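Emit:
jog_arm:
  targets:
    - [0,-0.004,0.001,0,0,0,0.6]
    - [0,-0.008,0.001,0,0,0,0.6]
    - [0,-0.012,0.001,0,0,0,0.6]
    - [0,-0.016,0.001,0,0,0,0.6]
    - [0,-0.02,0.001,0,0,0,0.6]

```text
time: 4.15
tool_pos: [417.0, 131.5, 10.3]
tcp_rot: [-180.0, 0.1, -175.5]
ft_force: [0.2, 0.5, 0.6]
finger_gap: 34.1
```

```bash
python3 -c "
from h import *
np.set_printoptions(suppress=True)
s=r.sense();print(Ti(PL,[s['tool_pos']]),s['tcp_rot'], s['ft_force'],s['finger_gap'])
d=snap('wrist','w4',(150,140,350,384),2.4)
d=snap('scene','s4',(150,200,310,320),5)
"
```

```text
[[-43.4820609   11.80263454  10.29449157]] [-179.99556927    0.09461357 -175.53876087] [0.16804395 0.52929175 0.60866902] 34.06511519171282
```

View pics/w4.png

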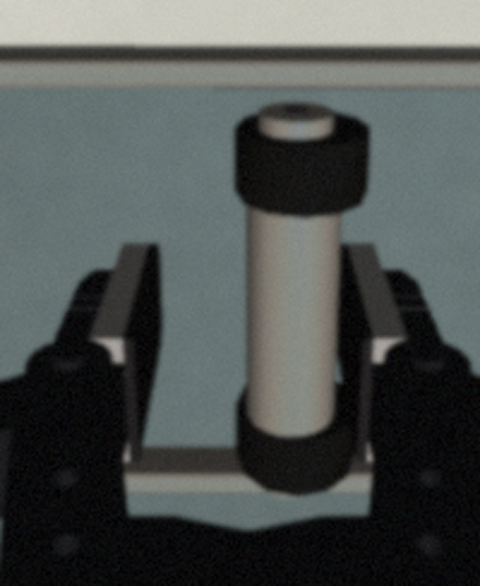

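View pics/s4.png

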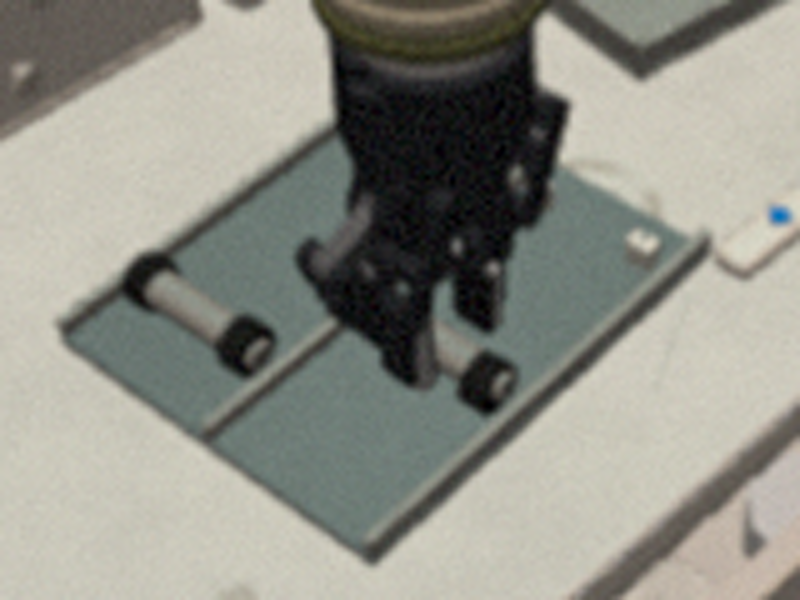

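Emit:
jog_arm:
  targets:
    - [0,-0.004,-0.001,0,0,0,0.6]
    - [0,-0.008,-0.001,0,0,0,0.6]
    - [0,-0.012,-0.001,0,0,0,0.6]
    - [0,-0.016,-0.001,0,0,0,0.6]
    - [0,-0.02,-0.001,0,0,0,0.6]

```text
time: 4.67
tool_pos: [418.7, 111.6, 11.4]
tcp_rot: [-180.0, 0.1, -175.5]
ft_force: [-0.1, -0.1, 0.3]
finger_gap: 34.2
```

Emit:
jog_arm:
  targets:
    - [0,-0.004,0,0,0,0,0.6]
    - [0,-0.008,0,0,0,0,0.6]
    - [0,-0.012,0,0,0,0,0.6]
    - [0,-0.016,0,0,0,0,0.6]
    - [0,-0.02,0,0,0,0,0.6]

```text
time: 5.08
tool_pos: [420.2, 91.7, 11.4]
tcp_rot: [180.0, 0.1, -175.5]
ft_force: [0.1, 1.1, -0.3]
finger_gap: 34.1
```

Emit:
jog_arm:
  targets:
    - [0,-0.004,0,0,0,0,0.6]
    - [0,-0.008,0,0,0,0,0.6]
    - [0,-0.012,0,0,0,0,0.6]
    - [0,-0.016,0,0,0,0,0.6]
    - [0,-0.02,0,0,0,0,0.6]

```text
time: 5.5
tool_pos: [421.8, 71.7, 11.3]
tcp_rot: [-180.0, 0.1, -175.5]
ft_force: [-0.2, -0.3, -0.1]
finger_gap: 34.2
```

```bash
python3 -c "
from h import *
np.set_printoptions(suppress=True)
s=r.sense();print(Ti(PL,[s['tool_pos']]),s['tcp_rot'], s['ft_force'],s['finger_gap'])
d=snap('wrist','w5',(0,100,512,384),1.5)
"
```

```text
[[-43.33016153 -48.15941792  11.33845487]] [-179.9998729     0.1007739  -175.54259561] [-0.23786649 -0.26377433 -0.14530811] 34.24897524895424
```

View pics/w5.png

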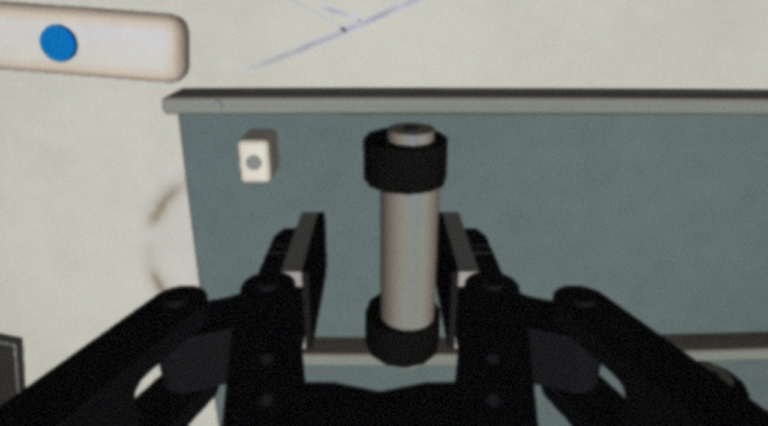

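Emit:
jog_arm:
  targets:
    - [0,-0.004,0,0,0,0,0.6]
    - [0,-0.008,0,0,0,0,0.6]
    - [0,-0.012,0,0,0,0,0.6]
    - [0,-0.016,0,0,0,0,0.6]
    - [0,-0.019,0,0,0,0,0.6]

```text
time: 5.97
tool_pos: [423.3, 52.7, 11.3]
tcp_rot: [-180.0, 0.1, -175.5]
ft_force: [0.9, -0.7, 0.1]
finger_gap: 34.1
```

```bash
python3 -c "
from h import *
np.set_printoptions(suppress=True)
s=r.sense();print(Ti(PL,[s['tool_pos']]),s['tcp_rot'], s['ft_force'],s['finger_gap'])
d=snap('wrist','w6',(0,100,512,384),1.5)
"
```

```text
[[-43.26555573 -67.24123435  11.34412432]] [-179.9958718     0.10385546 -175.54624189] [ 0.90024836 -0.68618266  0.05717636] 34.129918254689635
```

View pics/w6.png

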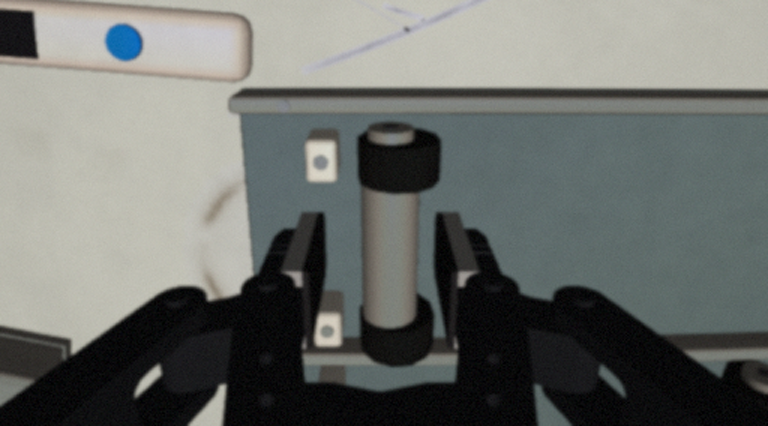

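Emit:
jog_arm:
  targets:
    - [0,-0.003,0,0,0,0,0.6]
    - [0,-0.005,0,0,0,0,0.6]
    - [0,-0.007,0,0,0,0,0.6]
    - [0,-0.009,0,0,0,0,0.6]
    - [0,-0.0095,0,0,0,0,0.6]

```text
time: 6.43
tool_pos: [424.0, 43.4, 11.3]
tcp_rot: [-180.0, 0.1, -175.5]
ft_force: [0.9, -0.5, -0.4]
finger_gap: 34.4
```

```bash
python3 -c "
from h import *
np.set_printoptions(suppress=True)
s=r.sense();print(Ti(PL,[s['tool_pos']]),s['tcp_rot'], s['ft_force'],s['finger_gap'])
d=snap('wrist','w7',(0,100,512,384),1.5)
"
```

```text
[[-43.25468628 -76.49184289  11.34108377]] [-179.99741093    0.10315158 -175.54713405] [ 0.93187186 -0.52516379 -0.42168822] 34.35694318987404
```

View pics/w7.png

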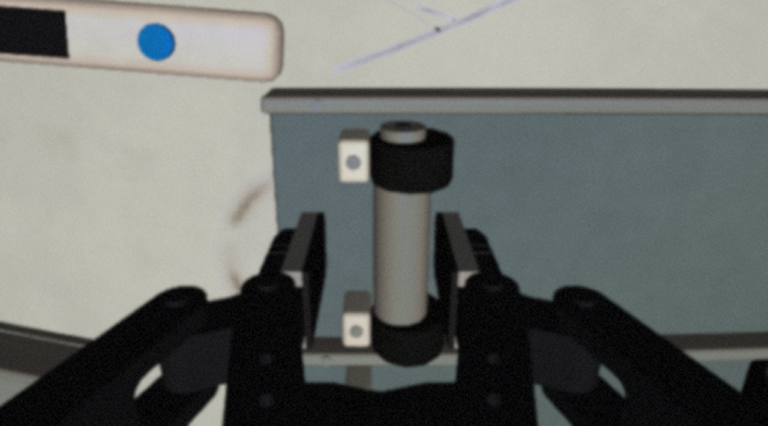

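```bash
python3 -c "
from h import *
np.set_printoptions(suppress=True)
p=T(PL,[(44,65.9,70)])[0];print(p)
go(*p,-175.65)"
```

```text
[500.17079018 192.04977676  70.        ]
from [424.   43.5  11.3] [-180.      0.1  -175.55] t 6.48 gap 33.9
shift [-0.0876  0.1422 -0.0585] rot [-0.      0.0018  0.0017]
```

Emit:
jog_arm:
  targets:
    - [0,0,-0.03,0,0,0,0.6]
    - [0,0,-0.06,0,0,0,0.55]
    - [-0.03,0.04,-0.06,0,0,0,0.55]
    - [-0.05,0.075,-0.06,0,0,0,0.55]
    - [-0.07,0.11,-0.06,0,0,0,0.55]

```text
time: 6.9
tool_pos: [484.7, 155.0, 73.3]
tcp_rot: [180.0, 0.3, -175.7]
ft_force: [0.5, -1.3, 1.0]
finger_gap: 38.2
```

```bash
python3 -c "
from h import *
go(500.2,192,70,-175.65)"
```

```text
from [484.7 155.   73.3] [ 179.97    0.34 -175.67] t 6.9 gap 38.2
shift [-0.0182  0.0357  0.0035] rot [ 0.0005  0.0059 -0.0003]
```

Emit:
jog_arm:
  targets:
    - [-0.018,0.033,0,0,0.003,0,0.55]
    - [-0.018,0.0355,0,0,0.003,0,0.55]
    - [-0.018,0.0355,0,0,0.003,0,0.55]

```text
time: 7.15
tool_pos: [497.9, 192.5, 71.1]
tcp_rot: [180.0, -0.1, -175.4]
ft_force: [-0.9, -0.9, -0.6]
finger_gap: 38.3
```

```bash
python3 -c "
from h import *
go(500.2,192,10.5,-175.65)
d=snap('wrist','w8')
d=snap('top','t8',(150,170,260,262),7)"
```

```text
from [497.9 192.5  71.1] [ 1.8000e+02 -1.1000e-01 -1.7536e+02] t 7.15 gap 38.3
shift [-0.0024 -0.0007  0.0606] rot [ 0.0001 -0.0019  0.005 ]
```

View pics/w8.png

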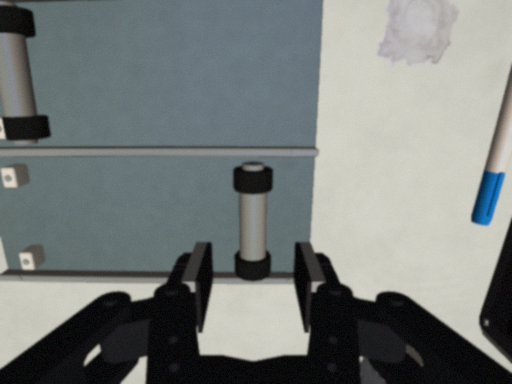

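View pics/t8.png

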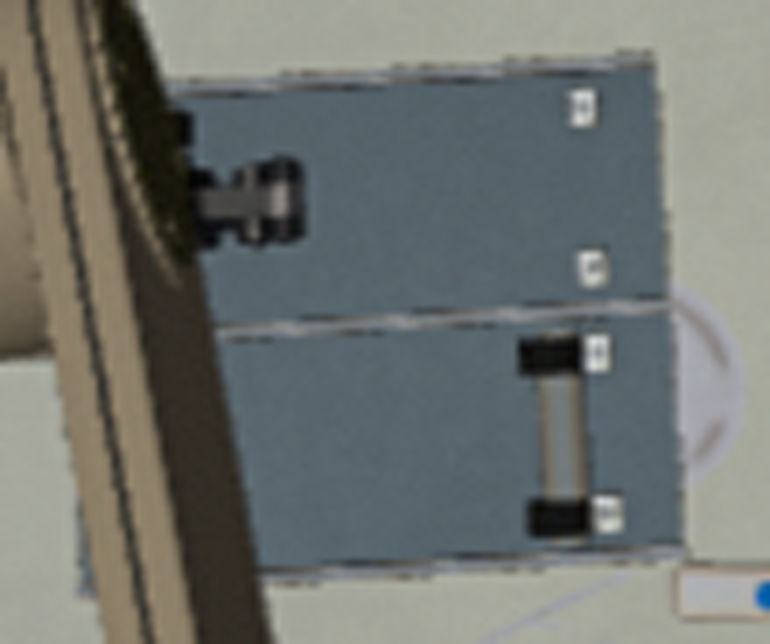

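Emit:
jog_arm:
  targets:
    - [-0.002,-0.0005,0.025,0,-0.002,0.005,0.55]
    - [-0.002,-0.0005,0.045,0,-0.002,0.005,0.55]
    - [-0.002,-0.0005,0.055,0,-0.002,0.005,0.55]
    - [-0.002,-0.0005,0.06,0,-0.002,0.005,0.55]

```text
time: 7.58
tool_pos: [498.0, 188.6, 9.6]
tcp_rot: [-180.0, -0.2, -175.9]
ft_force: [-0.5, -0.6, 0.6]
finger_gap: 38.6
```

Emit:
jog_arm:
  targets:
    - [0,-0.003,0,0,0,0,0.6]
    - [0,-0.006,0,0,0,0,0.6]
    - [0,-0.009,0,0,0,0,0.6]
    - [0,-0.012,0,0,0,0,0.6]
    - [0,-0.015,0,0,0,0,0.6]

```text
time: 8.0
tool_pos: [501.8, 175.0, 12.6]
tcp_rot: [180.0, 0.1, -175.8]
ft_force: [0.3, 0.4, 0.1]
finger_gap: 34.6
```

```bash
python3 -c "
from h import *
np.set_printoptions(suppress=True)
s=r.sense();print(Ti(PL,[s['tool_pos']]),s['tcp_rot'], s['ft_force'],s['finger_gap'])
d=snap('wrist','w9',(150,140,350,384),2.4)
"
```

```text
[[44.32692164 48.7725966  12.5646458 ]] [ 179.98374625    0.14840942 -175.83741661] [0.33128271 0.42257458 0.1019258 ] 34.63724114609659
```

View pics/w9.png

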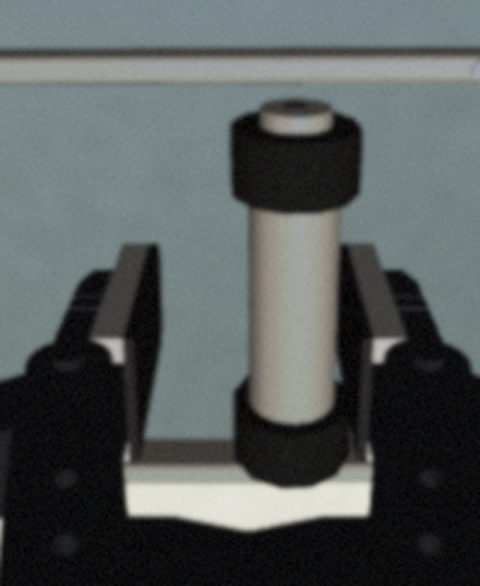

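Emit:
jog_arm:
  targets:
    - [0,-0.004,0.001,0,0,0,0.6]
    - [0,-0.008,0.001,0,0,0,0.6]
    - [0,-0.012,0.001,0,0,0,0.6]
    - [0,-0.016,0.001,0,0,0,0.6]
    - [0,-0.02,0.001,0,0,0,0.6]

```text
time: 8.47
tool_pos: [502.4, 154.9, 10.5]
tcp_rot: [180.0, 0.0, -175.8]
ft_force: [0.1, 0.8, -0.0]
finger_gap: 34.4
```

Emit:
jog_arm:
  targets:
    - [0,-0.004,0,0,0,0,0.6]
    - [0,-0.008,0,0,0,0,0.6]
    - [0,-0.012,0,0,0,0,0.6]
    - [0,-0.016,0,0,0,0,0.6]
    - [0,-0.02,0,0,0,0,0.6]

```text
time: 8.88
tool_pos: [503.8, 134.9, 10.5]
tcp_rot: [-180.0, 0.0, -175.8]
ft_force: [0.3, 0.6, -0.1]
finger_gap: 34.1
```

```bash
python3 -c "
from h import *
np.set_printoptions(suppress=True)
s=r.sense();print(Ti(PL,[s['tool_pos']]),s['tcp_rot'], s['ft_force'],s['finger_gap'])
d=snap('wrist','w10',(150,140,350,384),2.4)
"
```

```text
[[43.32854407  8.64821942 10.48425534]] [-179.99988385    0.04222117 -175.82962191] [ 0.2500589   0.62878939 -0.10353318] 34.13574020191243
```

View pics/w10.png

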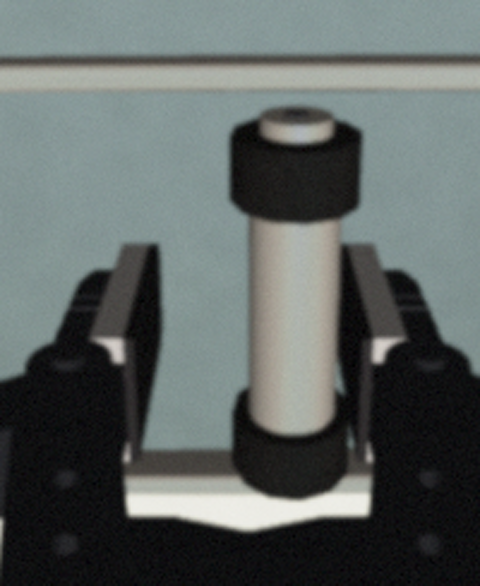

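Emit:
jog_arm:
  targets:
    - [0,-0.004,0,0,0,0,0.6]
    - [0,-0.008,0,0,0,0,0.6]
    - [0,-0.012,0,0,0,0,0.6]
    - [0,-0.016,0,0,0,0,0.6]
    - [0,-0.02,0,0,0,0,0.6]

```text
time: 9.35
tool_pos: [505.3, 115.0, 10.5]
tcp_rot: [180.0, 0.0, -175.8]
ft_force: [0.3, 0.3, -0.3]
finger_gap: 34.1
```

Emit:
jog_arm:
  targets:
    - [0,-0.004,0,0,0,0,0.6]
    - [0,-0.008,0,0,0,0,0.6]
    - [0,-0.012,0,0,0,0,0.6]
    - [0,-0.016,0,0,0,0,0.6]
    - [0,-0.02,0,0,0,0,0.6]

```text
time: 9.77
tool_pos: [506.7, 95.1, 10.5]
tcp_rot: [180.0, 0.0, -175.8]
ft_force: [-0.3, -1.0, 0.4]
finger_gap: 34.4
```

Emit:
jog_arm:
  targets:
    - [0,-0.004,0,0,0,0,0.6]
    - [0,-0.008,0,0,0,0,0.6]
    - [0,-0.012,0,0,0,0,0.6]
    - [0,-0.016,0,0,0,0,0.6]
    - [0,-0.02,0,0,0,0,0.6]

```text
time: 10.18
tool_pos: [508.2, 75.1, 10.5]
tcp_rot: [180.0, 0.0, -175.8]
ft_force: [0.2, -0.1, -0.2]
finger_gap: 34.0
```

Emit:
jog_arm:
  targets:
    - [0,-0.004,0,0,0,0,0.6]
    - [0,-0.008,0,0,0,0,0.6]
    - [0,-0.011,0,0,0,0,0.6]
    - [0,-0.014,0,0,0,0,0.6]
    - [0,-0.016,0,0,0,0,0.6]

```text
time: 10.6
tool_pos: [509.4, 59.2, 10.5]
tcp_rot: [180.0, 0.0, -175.8]
ft_force: [0.2, -0.3, 0.4]
finger_gap: 34.3
```

```bash
python3 -c "
from h import *
np.set_printoptions(suppress=True)
s=r.sense();print(Ti(PL,[s['tool_pos']]),s['tcp_rot'], s['ft_force'],s['finger_gap'])
d=snap('wrist','w11',(0,100,512,384),1.5)
"
```

```text
[[ 43.07666937 -67.29315853  10.4673761 ]] [ 179.99922542    0.04198062 -175.83843384] [ 0.16200857 -0.27349103  0.40227324] 34.266954016454974
```

View pics/w11.png

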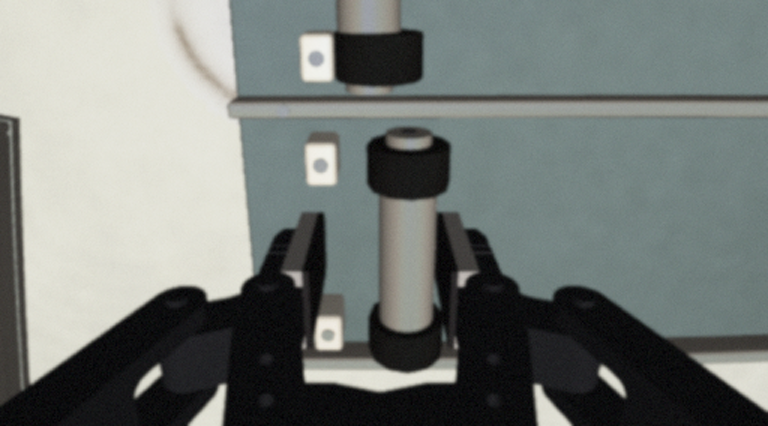

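Emit:
jog_arm:
  targets:
    - [0,-0.003,0,0,0,0,0.6]
    - [0,-0.0055,0,0,0,0,0.6]
    - [0,-0.007,0,0,0,0,0.6]
    - [0,-0.008,0,0,0,0,0.6]
    - [0,-0.009,0,0,0,0,0.6]

```text
time: 11.07
tool_pos: [510.0, 50.5, 10.5]
tcp_rot: [180.0, 0.0, -175.8]
ft_force: [-0.2, 0.9, 0.2]
finger_gap: 34.1
```

```bash
python3 -c "
from h import *
np.set_printoptions(suppress=True)
s=r.sense();print(Ti(PL,[s['tool_pos']]),s['tcp_rot'], s['ft_force'],s['finger_gap'])
d=snap('wrist','w12',(0,100,512,384),1.5)
"
```

```text
[[ 43.08673651 -75.99003974  10.49957585]] [ 179.99672591    0.0451016  -175.82979659] [-0.17293836  0.86976167  0.16030707] 34.074990287583354
```

View pics/w12.png

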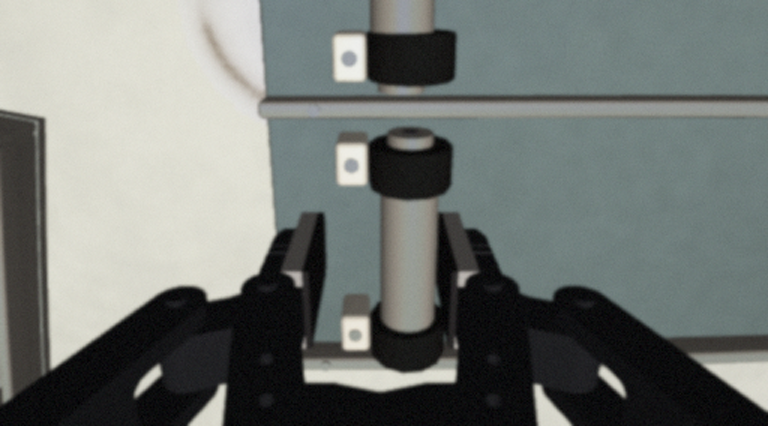

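Emit:
jog_arm:
  targets:
    - [0,-0.001,0,0,0,0,0.6]
    - [0,-0.001,0,0,0,0,0.6]
    - [0,0.003,0,0,0,0,0.6]
    - [0,0.006,0,0,0,0,0.6]
    - [0,0.006,0,0,0,0,0.6]

```text
time: 11.53
tool_pos: [509.5, 57.0, 10.5]
tcp_rot: [-180.0, 0.0, -175.8]
ft_force: [-0.1, -0.9, 0.2]
finger_gap: 34.0
```

Emit:
jog_arm:
  targets:
    - [0,0,-0.03,0,0,0,0.6]
    - [0,0,-0.06,0,0,0,0.5]
    - [0.02,0,-0.07,0,0,0,0.5]
    - [0.04,0,-0.07,0,0,0,0.5]
    - [0.05,0,-0.07,0,0,0,0.5]

```text
time: 11.95
tool_pos: [459.0, 52.8, 81.4]
tcp_rot: [-180.0, 0.1, -175.8]
ft_force: [-0.5, 0.4, -0.8]
finger_gap: 42.8
```

```bash
python3 -c "
from h import *
np.set_printoptions(suppress=True)
p=T(PL,[(-43.5,-70,70)])[0];print(p)
go(*p,-175.65)
d=snap('wrist','w13')
print(proj(d,T(PL,[(-43.5,-70,18),(43.5,-68,18)])))
d=snap('top','t13',(150,170,260,262),7)"
```

```text
[423.23898563  49.90000558  70.        ]
from [459.   52.8  81.4] [-179.98    0.11 -175.81] t 11.95 gap 42.8
shift [ 0.0359 -0.0003  0.0113] rot [-0.0004  0.002  -0.0028]
[[252.7399127  160.17305281]
 [255.86584737 282.71712861]]
```

View pics/w13.png

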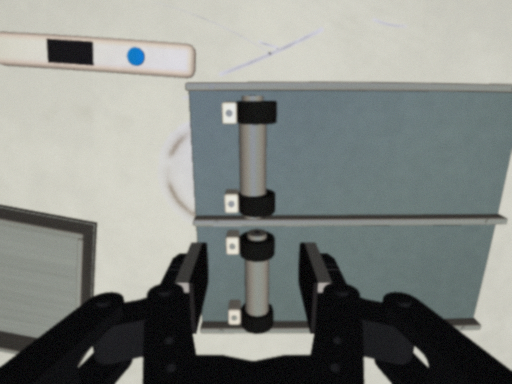

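View pics/t13.png

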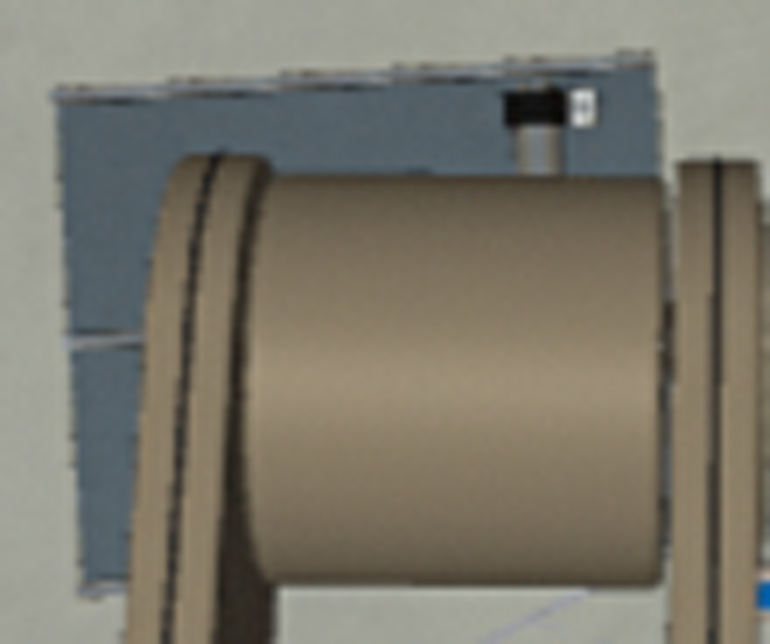

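```bash
python3 -c "
from h import *
np.set_printoptions(suppress=True)
p=T(PL,[(-44.5,-69.5,8.8)])[0];print(p)
go(*p,-175.65)"
```

```text
[422.20391726  50.32265611   8.8       ]
from [458.5  52.9  80.4] [-179.99    0.03 -175.82] t 12.05 gap 42.9
shift [0.0364 0.0001 0.0716] rot [-0.0002  0.0004 -0.0029]
```

Emit:
jog_arm:
  targets:
    - [0.034,0,0.01,0,0,-0.003,0.5]
    - [0.0365,0,0.03,0,0,-0.003,0.5]
    - [0.0365,0,0.05,0,0,-0.003,0.5]
    - [0.0365,0,0.065,0,0,-0.003,0.5]
    - [0.0365,0,0.07,0,0,-0.003,0.5]

```text
time: 12.47
tool_pos: [421.9, 50.2, 8.2]
tcp_rot: [180.0, -0.1, -175.7]
ft_force: [-0.1, 0.3, -0.9]
finger_gap: 42.8
```

```bash
python3 -c "
from h import *
go(422.2,50.3,8.8,-175.65)
d=snap('wrist','w14',(0,100,512,384),1.5)"
```

```text
from [421.9  50.2   8.2] [ 1.8000e+02 -1.3000e-01 -1.7566e+02] t 12.47 gap 42.8
shift [-0.0003  0.0001 -0.0006] rot [ 0.0001 -0.0022 -0.0001]
```

View pics/w14.png

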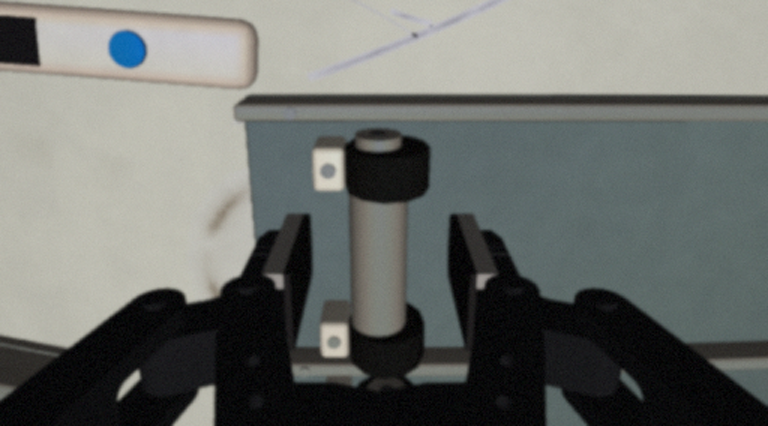

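Emit:
jog_arm:
  targets:
    - [0,0,0,0,0,0,0.7]
    - [0,0,0,0,0,0,0.85]
    - [0,0,0,0,0,0,0.95]
    - [0,0,0,0,0,0,0.95]
    - [0,0,0,0,0,0,0.95]
  newtons: 45

```text
time: 12.93
tool_pos: [424.5, 50.3, 11.5]
tcp_rot: [-180.0, 0.2, -175.7]
ft_force: [1.4, 0.9, 4.4]
finger_gap: 15.1
```

Emit:
jog_arm:
  targets:
    - [0,0,0,0,0,0,0.95]
    - [0,0,-0.004,0,0,0,0.95]
    - [0,0,-0.012,0,0,0,0.95]
    - [0,0,-0.02,0,0,0,0.95]
    - [0,0,-0.03,0,0,0,0.95]

```text
time: 13.35
tool_pos: [422.7, 50.3, 40.9]
tcp_rot: [180.0, -0.0, -175.7]
ft_force: [0.7, 0.5, -0.5]
finger_gap: 15.0
```

```bash
python3 -c "
from h import *
go(530.6,-122,110,-175.65)
d=snap('wrist','w15',(0,100,512,384),1.5)"
```

```text
from [422.7  50.3  40.9] [ 1.8000e+02 -2.0000e-02 -1.7566e+02] t 13.35 gap 15.0
shift [-0.0945 -0.1799 -0.0692] rot [ 0.0001 -0.0004 -0.0001]
```

View pics/w15.png

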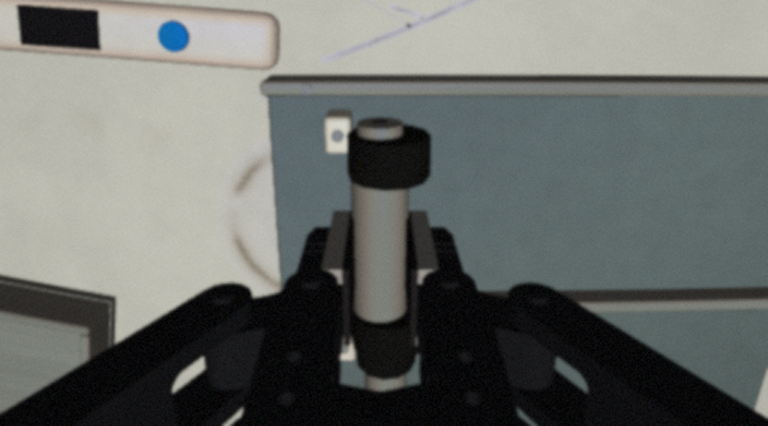

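```bash
python3 -c "
from h import *
d=snap('scene','s15',(200,120,360,280),5)"
```

```text
(no output)
```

View pics/s15.png

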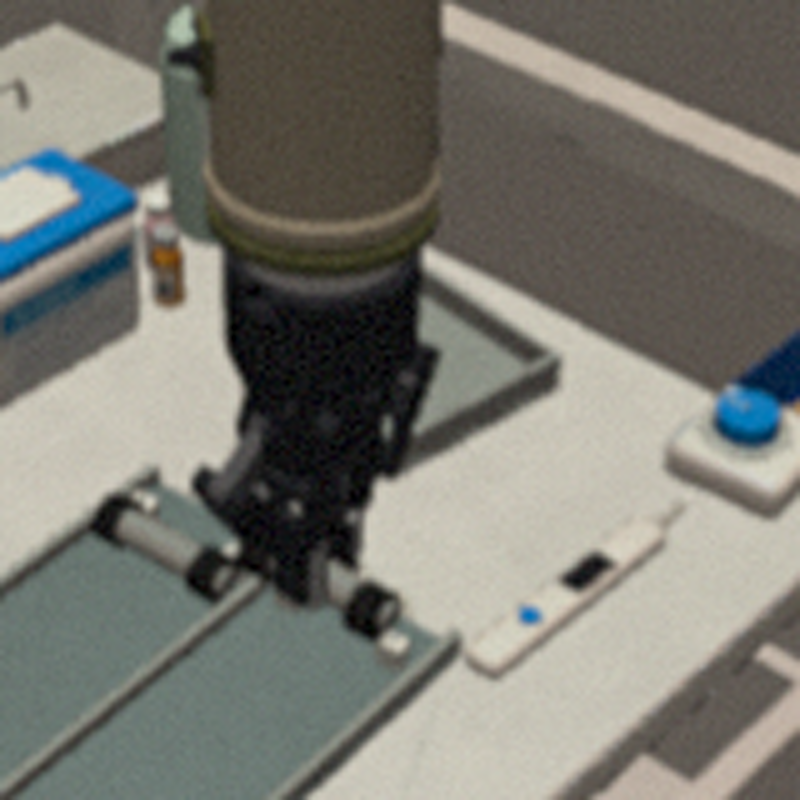

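Emit:
jog_arm:
  targets:
    - [0,0,-0.02,0,0,0,0.95]
    - [-0.01,-0.01,-0.04,0,0,0,0.95]
    - [-0.02,-0.03,-0.05,0,0,0,0.95]
    - [-0.035,-0.055,-0.05,0,0,0,0.95]
    - [-0.05,-0.08,-0.05,0,0,0,0.95]

```text
time: 13.87
tool_pos: [480.6, -26.5, 91.8]
tcp_rot: [-180.0, 0.2, -175.6]
ft_force: [0.5, 0.1, -2.2]
finger_gap: 15.3
```

```bash
python3 -c "
from h import *
go(530.6,-122,90,-175.65)"
```

```text
from [480.6 -26.5  91.8] [-179.97    0.2  -175.58] t 13.87 gap 15.3
shift [-0.0425 -0.0991  0.002 ] rot [-0.0006  0.0035  0.0011]
```

Emit:
jog_arm:
  targets:
    - [-0.012,-0.028,0,0,0,0,0.95]
    - [-0.024,-0.055,0,0,0,0,0.95]
    - [-0.034,-0.08,0,0,0,0,0.95]
    - [-0.041,-0.095,0.005,0,0,0,0.95]
    - [-0.0425,-0.099,0.02,0,0,0,0.95]

```text
time: 14.28
tool_pos: [532.2, -124.6, 73.0]
tcp_rot: [-179.8, 0.3, -175.8]
ft_force: [0.1, 0.5, -1.0]
finger_gap: 15.2
```

```bash
python3 -c "
from h import *
go(530.6,-122,10,-175.65)
d=snap('wrist','w16',None,1.5)
print(proj(d,T([530.6,-122.1,-.1179],[(-53,53,22),(-53,-53,22),(53,53,22)]))*1.5)"
```

```text
from [ 532.2 -124.6   73. ] [-179.83    0.35 -175.77] t 14.28 gap 15.2
shift [0.0018 0.0029 0.063 ] rot [-0.0029  0.006  -0.0022]
[[546.83751095 227.44017176]
 [275.99632892 173.67734628]
 [478.70564712 456.79563324]]
```

View pics/w16.png

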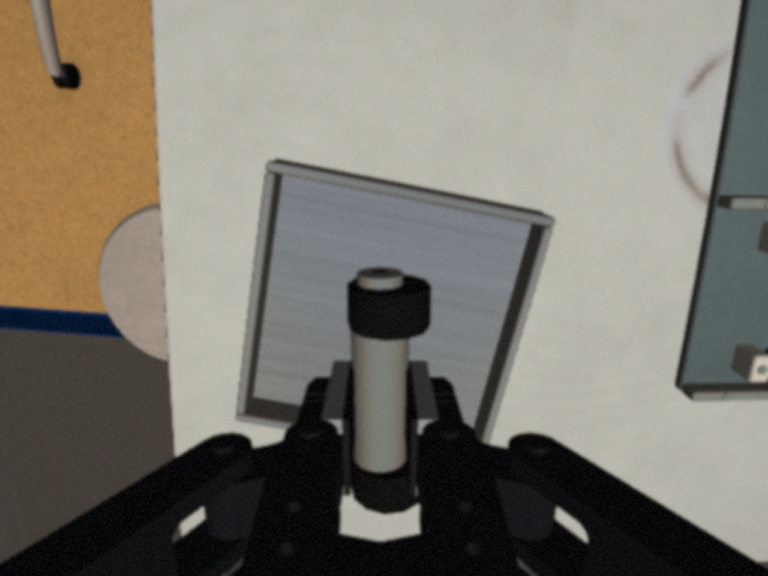

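Emit:
jog_arm:
  targets:
    - [0.002,0.003,0.01,0,0,0.1,0.95]
    - [0.002,0.003,0.025,0,0,0.19,0.95]
    - [0.002,0.003,0.04,0,0,0.19,0.95]
    - [0.002,0.003,0.05,0,0,0.19,0.95]
    - [0.002,0.003,0.056,0,0,0.19,0.95]

```text
time: 14.75
tool_pos: [525.5, -117.6, 12.9]
tcp_rot: [180.0, -0.1, 173.5]
ft_force: [1.1, 0.2, -1.8]
finger_gap: 15.1
```

```bash
python3 -c "
from h import *
go(530.6,-122,10,173.25)
print(r.sense()['ft_force'])
d=snap('wrist','w17',None,1.5)"
```

```text
from [ 525.5 -117.6   12.9] [ 1.7996e+02 -1.1000e-01  1.7352e+02] t 14.75 gap 15.1
shift [-0.0055 -0.0038  0.0029] rot [ 0.0008 -0.0019  0.0047]
[ 1.05264424  0.23167    -1.81835744]
```

View pics/w17.png

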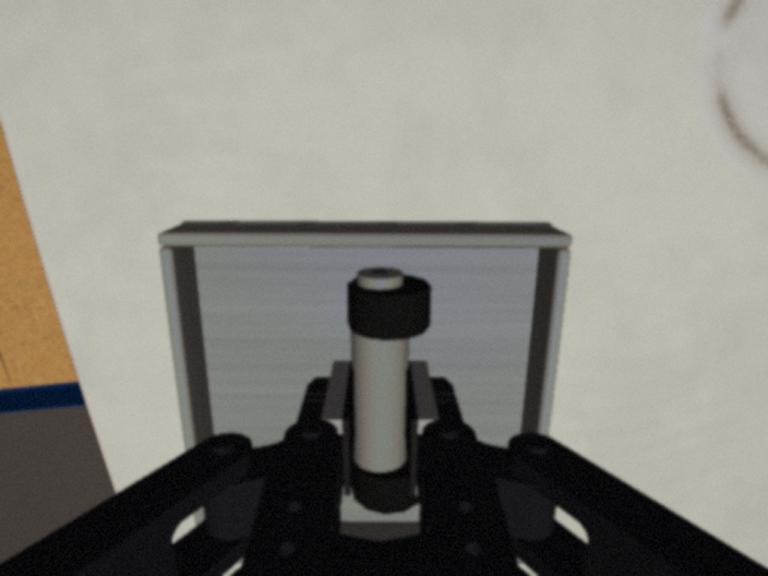

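Emit:
jog_arm:
  targets:
    - [-0.003,-0.002,0.001,0,0,0,0.95]
    - [-0.005,-0.004,0.002,0,0,0,0.95]
    - [-0.005,-0.004,0.003,0,0,0,0.95]
    - [-0.005,-0.004,0.003,0,0,0,0.95]

```text
time: 15.13
tool_pos: [532.2, -123.3, 12.2]
tcp_rot: [-180.0, 0.1, 173.5]
ft_force: [-0.1, 0.4, -2.3]
finger_gap: 15.0
```

Emit:
jog_arm:
  targets:
    - [0,0,0,0,0,0,0.8]
    - [0,0,0,0,0,0,0.75]
    - [0,0,0,0,0,0,0.7]
    - [0,0,0,0,0,0,0.6]
    - [0,0,0,0,0,0,0.55]

```text
time: 15.55
tool_pos: [531.5, -122.9, 11.7]
tcp_rot: [180.0, 0.1, 173.5]
ft_force: [-0.3, 0.4, 1.2]
finger_gap: 38.1
```

```bash
python3 -c "
from h import *
go(530.6,-122,10,173.25)
print(r.sense()['ft_force'])
d=snap('wrist','w18',None,1.5)"
```

```text
from [ 531.5 -122.9   11.7] [1.7999e+02 6.0000e-02 1.7346e+02] t 15.55 gap 38.1
shift [0.001  0.0008 0.0017] rot [0.0001 0.0011 0.0037]
[-0.25472616  0.4335969   1.15187662]
```

View pics/w18.png

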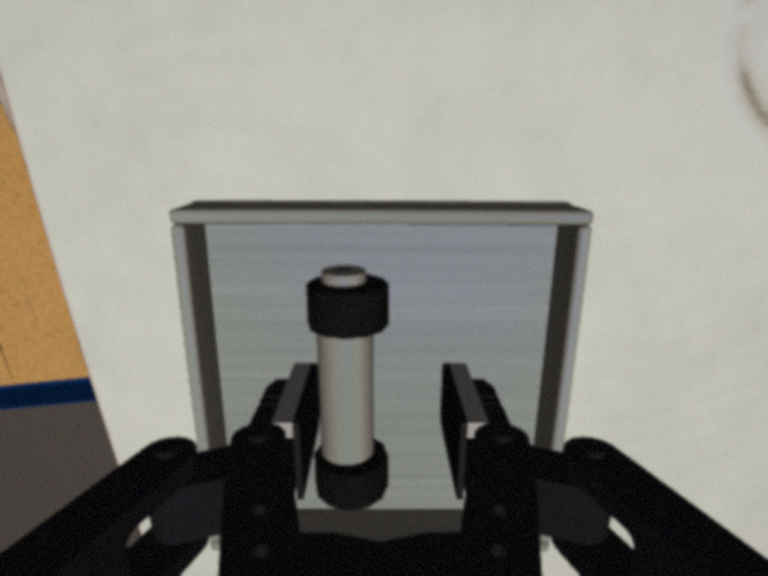

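Emit:
jog_arm:
  targets:
    - [0,0,0,0,0,0,0.45]
    - [0,0,-0.01,0,0,0,0.45]
    - [0,0,-0.03,0,0,0,0.45]
    - [0,0,-0.06,0,0,0,0.45]
    - [0,0,-0.1,0,0,0,0.45]

```text
time: 16.02
tool_pos: [528.9, -122.1, 110.3]
tcp_rot: [179.9, -0.3, 173.5]
ft_force: [0.3, -0.4, -0.1]
finger_gap: 47.0
```

Emit:
jog_arm:
  targets:
    - [0.03,0,-0.04,0,0,0,0.45]
    - [0.07,0,-0.05,0,0,0,0.45]
    - [0.1,0,-0.05,0,0,0,0.45]
    - [0.13,0,-0.05,0,0,0,0.45]
    - [0.13,0,-0.05,0,0,0,0.45]

```text
time: 16.43
tool_pos: [397.8, -107.2, 161.4]
tcp_rot: [180.0, -0.1, 173.4]
ft_force: [-0.4, -0.8, 0.3]
finger_gap: 46.9
```

Emit:
jog_arm:
  targets:
    - [0,0,0,0,0,0,0.45]
    - [0,0,0,0,0,0,0.45]
    - [0,0,0,0,0,0,0.45]
    - [0,0,0,0,0,0,0.45]
    - [0,0,0,0,0,0,0.45]

```text
time: 16.85
tool_pos: [402.7, -108.2, 161.3]
tcp_rot: [180.0, 0.0, 173.5]
ft_force: [-1.2, 0.4, 0.6]
finger_gap: 47.0
```

```bash
python3 -c "
from h import *
go(530.6,-122,10,173.25)
d=snap('top','t19',(150,95,350,275),4)
d=snap('scene','s19',(150,90,380,290),3.4)
d=snap('wrist','w19')"
```

```text
from [ 402.7 -108.2  161.3] [1.7998e+02 1.0000e-02 1.7347e+02] t 16.85 gap 47.0
shift [-0.1287  0.0008  0.1514] rot [0.0004 0.0002 0.0038]
```

View pics/t19.png

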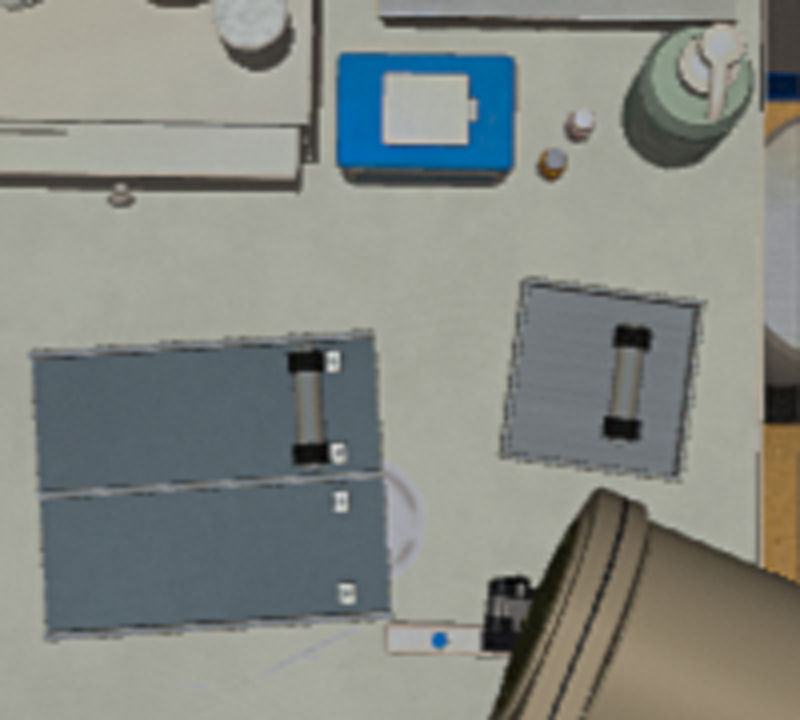

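View pics/s19.png

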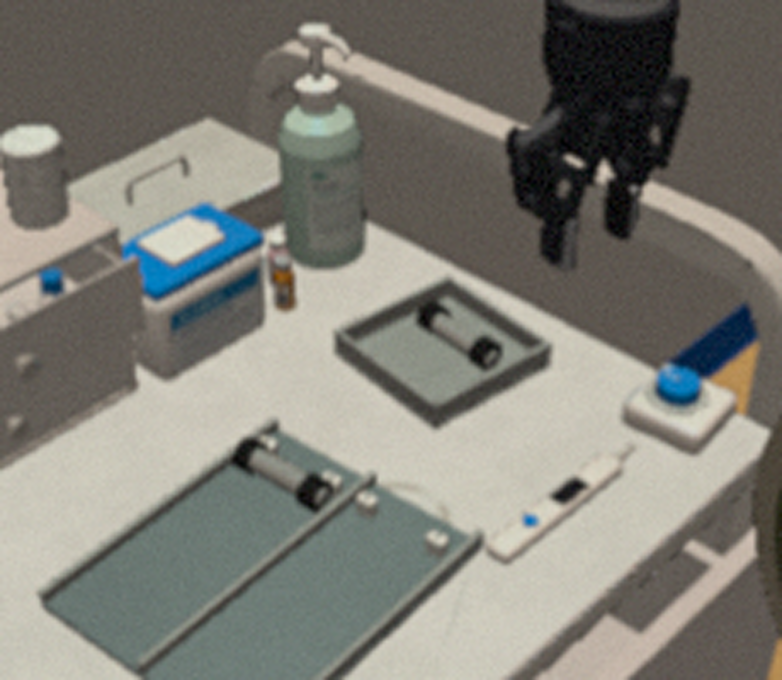

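```bash
python3 -c "
from h import *
np.set_printoptions(suppress=True)
d=snap('top','t20',(210,175,250,220),14)
f=lambda L:[((u+.5)/4-.5+150,(v+.5)/4-.5+95) for u,v in L]
print(Ti(PL,ray(d,f([(307,362),(310,454)]),20)).round(1))
print(Ti([530.6,-122.1,-.1179],ray(d,f([(631,337),(622,428)]),18)).round(1))"
```

```text
[[ 72.3 -68.2  20. ]
 [ 15.2 -66.7  20. ]]
[[ 28.6 -15.5  18. ]
 [-28.3 -17.1  18. ]]
```

View pics/t20.png

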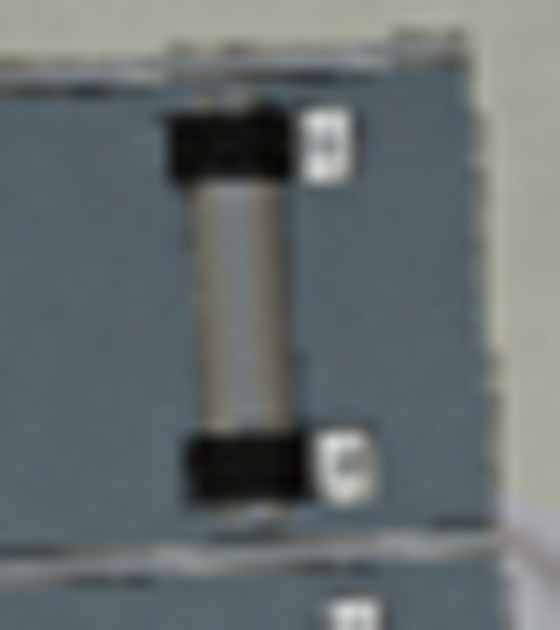

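The far roller is at plate y ≈ -67.5, resting at its stops. The other roller lies in the tray at about (0, -16) mm. The bystander objects look undisturbed, so I'm handing in.

```bash
python3 -c "
from h import *
print(r.hand_in(), r.sense()['time'])"
```

```text
the job is handed in; nothing more can be done
the job is handed in; nothing more can be done
```

Both rollers were rolled to their stops. The near-lane roller is the one that rises and falls, and it now lies in the steel tray. The job was handed in at about 17 s of the 72 s allowed.

- **Rolling:** I straddled each barrel with the fingers 34 mm apart and pushed it from behind with one finger.
- **Which one is off:** In the wrist pictures the near roller's tyres shifted from one side of the barrel to the other as it turned, by about 1.5–2 mm. The far roller's tyres stayed centred on its barrel in both pictures taken on the way. I judged it from this sideways shift and did not measure the rise and fall itself.
- **Turning, not sliding:** The near roller's tyre shift shows that it turned. For the far roller there is no direct picture of turning; it was pushed the same way.
- **Last check, true roller:** It lies at its stops, with its axis at about y = -67.5 mm on the plate (allowed -74 to -60).
- **Last check, tray roller:** It lies flat at about (0, -16) mm from the tray's centre (allowed ±47).
- **Bystanders:** The pump bottle, timer and thermometer look undisturbed; I judged this by eye and did not measure them.
- **One disagreement:** When I gripped the near roller, the fingers read 15 mm on a 17 mm barrel and the tool rose about 3 mm as they closed. The grip held through the lift and the placing.

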